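# Lock the flight case lid: turn the slotted disc, push the bolt through

### The job

Lock the lid of the grey flight case on the gig table. With the fingertips, push the stud on the slotted disc round until the slot lines up with the flat bolt, then push the bolt by its upright tab through the slot until it is fully home, the tab up against the guide, and move clear. Only push: do not grip anything, do not force the bolt against a disc that is not lined up, and leave the other things where they stand.

Things in the scene. Friction and masses are not known exactly. Their poses are not given: they have to be found in the camera images.
- case: grey laminate flight case with aluminium edges, fixed, a box 330 (x) by 200 (y) by 90 mm high. Origin: centre of its underside; x is the direction in which the bolt is pushed, z up. The lock sits on its flat top along the line y = 0: from -x to +x the bolt's tab, the guide, the disc (axis at case x = 45 mm), the keeper on the lid.
- guide (a point): centre of the top of the guide, a dark steel bridge in which the bolt slides: 32 mm along the bolt (case x -27 to +5 mm), 36 mm wide, 19.5 mm high above the case top. Axes as the case.
- keeper (a point): centre of the top of the keeper, a bridge on the lid that takes the bolt's nose: 24 mm along the bolt (case x 83 to 107 mm), 36 mm wide, 19.5 mm high. Axes as the case.
- disc_top (a point): centre of the upper face of the steel locking disc, on its turning axis, 16 mm above the case top. The disc is 64 mm across and lies flat; a straight slot 22 mm wide and 13 mm deep runs right across it through the centre, along this frame's x axis (a half turn makes no difference). z is up.
- disc_stud (a point): centre of the top of the upright round stud on the disc, 12 mm diameter, rising 26 mm above the disc's upper face (its top is 42 mm above the case top); it stands 21 mm from the disc's axis, square to the slot (on this frame's -y side; the frame's axes are the disc's). Pushing it sideways turns the disc.
- disc (a joint): turn of the disc in rad, anticlockwise from above positive; 0 or pi: slot in line with the bolt. Turns either way, past alignment too, with no stop or detent; friction about 0.04 N m, stays where left. At 0 the stud is on the case's -y side, at pi on its +y side. At the start 0.6 to 2.54 (stud more or less towards the keeper), so the nearer alignment may be either way.
- bolt_tab (a point): centre of the top of the bolt's upright tab, a steel block 12 mm (along the bolt) by 24 mm, from 3 to 40 mm above the case top; this frame's axes are those of the case. The tab stands at the rear (-x) end of the bolt, with free case top behind it; push it along the case's +x.
- bolt_nose (a point): centre of the bolt's front end face. The bolt is a flat steel bar 16 mm wide and 10 mm thick, from 4 to 14 mm above the case top, reaching 124 mm ahead of the tab's front face; its last 14 mm taper to 8 mm wide, so it finds a slot that is up to about 0.2 rad out. The disc blocks it otherwise.
- bolt (a joint): travel of the bolt in m: 0 fully drawn back, 0.108 fully home, where it stops: tab touching the guide and nose in the keeper. At the start 0 to 0.016. The nose reaches the disc's rim at 0.024. It slides with about 1.5 N of friction, stays where it is left.
- slide: brass guitar slide, an upright tube 30 mm diameter and 50 mm tall standing loose on the case's lid, beside the keeper; origin at the centre of its foot. Leave it alone.
- bottle: water bottle, 66 mm diameter, 190 mm tall, on the table; origin at the centre of its foot. Leave it alone.
- tickets: roll of tickets lying flat on the table, 110 mm diameter, 45 mm high, origin at the centre of its underside. Leave it alone.
- pedal: white effects pedal, 115 by 70 by 36 mm with small knobs, on the table; origin at the centre of its underside. Leave it alone.

How it is judged:
On the way:
1. the disc is turned until its slot lines up with the bolt (within 0.25 rad) (angle between the x axis of disc_top and the x axis of case, either way round below 0.25 rad), for 0.1 s.
At the end, for the whole second after the job is handed in: The bolt is at rest fully home through the disc's slot (within 5 mm of its stop at 0.108 m), its nose in the keeper, the slot in line with the bolt (within 0.15 rad) (value of joint bolt above 0.103 m and angle between the x axis of disc_top and the x axis of case, either way round below 0.15 rad and velocity of joint bolt between -0.01 and 0.01 m/s); the robot touches nothing.
It fails at once if the bolt is forced into a disc that is not lined up (more than 0.35 rad out with the nose 6 mm past the rim) (value of joint bolt above 0.03 m and angle between the x axis of disc_top and the x axis of case, either way round above 0.35 rad).
It fails at once if the stud, the bolt's tab or the disc is taken between the fingers ((horizontal distance between the grasp point and disc_stud below 0.006 m and z of the grasp point in the frame of disc_stud below 0.01 m) or (horizontal distance between the grasp point and bolt_tab below 0.006 m and z of the grasp point in the frame of bolt_tab below 0.01 m) or (horizontal distance between the grasp point and disc_top below 0.01 m and z of the grasp point in the frame of disc_top below 0.01 m)).
It fails at once if the guitar slide, bottle, ticket roll or pedal is lifted or shifted more than 20 mm (distance of any of slide, bottle, tickets, pedal from where it was at the start of the episode above 0.02 m).
It also fails if it takes over 43 s, if anything falls off the work surface, if the arm or the gripper's body presses on something with over 40 N, if the wrist force passes 120 N, or if a joint passes its speed limit or range.

### The arm

A 6-joint arm with a two-finger parallel gripper is mounted at the origin on the work surface. World frame = base frame: x ahead of the robot, y to its left, z up, the work surface at z = 0. Lengths are in m, angles in rad, forces in N, time in s.
With the tool pointing down it reaches from about 0.15 to 0.775 m from the base axis. Payload 6.1 kg.
Tool frame: the origin (TCP) lies midway between the tips of the shut fingers; the grasp point (between the pads) lies 19 mm behind it; x points along the fingers, y is the direction in which the jaws open and shut, and the axes are right-handed (so a half turn about x gives the same grasp; the last joint's range is limited). The gripper opens to 85 mm and grips with 20 to 120 N. Pads are 22 mm wide; open, the fingers measure 114 mm over their backs; the gripper's body (76 mm by 85 mm) begins 54 mm behind the grasp point. The pads swing forward as they close: fully open they stand 13 mm farther back than shut.
Start: joints at [0, 0.126, -0.04, 1.405, 0, 1.571], TCP at [0.525, -0, 0.231] pointing down, gripper open.
Joint ranges: [-2.72, 2.72], [-0.95, 1.95], [-1.27, 1.35], [-1.78, 2.02], [-1.46, 1.47], [-3.14, 3.14]. Speed limits (rad/s): [2.39, 2.39, 3.01, 3.14, 3.14, 3.14].

### API

Orientations are given as a unit quaternion [w, x, y, z].
In Python, from rig import monitor, cams, ticket gives the robot as it stands.
- The arm moves only by the tool servo_tool, never from a script. Its argument "deltas" is text: rows parted by semicolons, each of 6 numbers parted by spaces: the shift along the tool's x, y, z in m, then the turn, a rotation vector about the tool's x, y, z in degrees. In form: tx ty tz rx ry rz; .... A call has exactly 8 rows; each row shifts and turns the commanded pose from where the row before left it, along the tool's axes as they then stand; what a row does not reach is not made up. A row lasts 1/8 s, in which the tool goes at most 62.5 mm and 10.7 degrees, less where a joint would pass 70% of its speed; a pose out of reach is approached as far as the arm can. A call is refused whole if a number of a shift passes 0.0625 or a number of a turn 10.7, either way. A call with a gripper value outside its range is refused whole. "claw" is the opening, from -1 (shut) to 1 (fully open), set as the call begins (left out, the last holds). The fingers move at their own pace and stop on an object; "force" is the grip in N (left out, the last holds). Time passes only in rows, so rows that do not move let the fingers close, or fill a call up. It gives the time, the measured TCP pose, the force and the opening at its end, in the units of the state.
- monitor.state(): the state, without advancing time (a new reading comes with each control period).
- cams.get_image(name): name is "scene" or "side" or "wrist"; returns a dict with "color" (384x512x3 uint8, red, green, blue), "fx", "fy", "cx", "cy" (pixels), "origin" and "attitude" of the camera in the world. Camera axes: x right, y up, looking along -z (the intrinsics and any distortion apply to the point x, -y, -z); pixel columns grow to the right and rows downward; lengths in m; the calibration is good to about 2 mm. The wrist camera is an equidistant fisheye: a pixel r from the principal point sees the ray r / f radians off the axis. A picture is of the moment at which its call begins. There is no depth.
- ticket.close_job(): hands the job in, once; it reports no verdict.
Trained networks look in the newest picture that a camera, given by its name, has taken for a name from the list of things; names that differ only in an ending like _2 or _b are one class to them, and where a whole thing is asked for, a point or a joint stands for the part that bears it (a point fixed in the world has none). Each returns a list of dicts, best first, with "confidence" (0 to 1); they miss things now and then, are a little off and sometimes report something else, mostly with a low value. They report only what shows in the picture. A call takes as long as a camera call.
- cams.boxes_of(camera, target): "rect" ([left, top, right, bottom] in pixels, round what is visible of it).
- cams.masks_of(camera, target): "region" (384x512 bool, what is visible of it) and "rect" ([left, top, right, bottom] in pixels, round what is visible of it).
- cams.tip_of(camera, target): "location" ([column, row] in pixels: a listed point, or the origin of a listed thing).
The state is a dict: "t": time; "qpos": joint angles; "joint_velocities": joint speeds; "effort": joint torques, N m; "tcp_pos": TCP position; "tool_rot": TCP orientation; "wrist_force": force on the tool from outside, world axes, zero at the start; "torque": the same for the moment, N m; "width": finger opening in m.
Only numpy, scipy, OpenCV 4.12 (cv2) and the standard library are available. Lean on these libraries where they do the work, as an engineer would, in place of code of your own. Each camera call takes 0.05 s, during which the arm holds its last target. There are 200 camera calls.

## Working session

There is one attempt and no reset: what is moved stays moved. The work goes in short steps, Python scripts to look and compute and a tool call to move; the robot and the scene stay as the last step left them, time stands still between calls to the robot, and variables do not carry over. Pictures are saved under pics/ and viewed, about 8 in all and at most 12, crops included, and the job is handed in when it is done.

Besides the shell and the picture viewer there is one more tool, called after ">>>" as name(argument=value, ...) on one line, values as JSON. servo_tool: Moves the arm, as the interface text tells. Its arguments: {"type":"object","properties":{"deltas":{"type":"string"},"claw":{"type":"number"},"force":{"type":"number"}},"required":["deltas"]}

```bash
ls; mkdir -p pics; cat > h.py <<'E'
import numpy as np, cv2
from scipy.spatial.transform import Rotation as R
from rig import monitor, cams, ticket
def Rq(q): return R.from_quat([q[1],q[2],q[3],q[0]]).as_matrix()
def att(a):
    a=np.array(a,float)
    return a if a.shape==(3,3) else Rq(a)
def ray(im,px,fish=False):
    u=(px[0]-im['cx'])/im['fx']; v=(px[1]-im['cy'])/im['fy']
    if fish:
        r=np.hypot(u,v); d=np.array([np.sin(r)*u/max(r,1e-9),-np.sin(r)*v/max(r,1e-9),-np.cos(r)])
    else: d=np.array([u,-v,-1.])
    d=att(im['attitude'])@d
    return np.array(im['origin'],float), d/np.linalg.norm(d)
def tri(rs):
    A=0;b=0
    for o,d in rs:
        P=np.eye(3)-np.outer(d,d); A=A+P; b=b+P@o
    x=np.linalg.solve(A,b)
    return x,[np.linalg.norm((np.eye(3)-np.outer(d,d))@(x-o)) for o,d in rs]
def atz(r,z): o,d=r; return o+d*(z-o[2])/d[2]
def save(im,n): cv2.imwrite('pics/'+n,cv2.cvtColor(im['color'],cv2.COLOR_RGB2BGR))
E
python3 - <<'E'
from h import *
s=monitor.state(); print(s['t'],s['tcp_pos'],s['tool_rot'],s['width'])
I={}
for c in ['scene','side','wrist']:
    I[c]=cams.get_image(c); save(I[c],c+'0.png'); print(c,{k:np.round(v,3) for k,v in I[c].items() if k!='color'})
for n in ['case','guide','keeper','disc_top','disc_stud','bolt_tab','bolt_nose','slide','bottle','tickets','pedal']:
    rs=[]
    for c in I:
        t=cams.tip_of(c,n)
        if t:
            print(n,c,np.round(t[0]['location'],1),round(t[0]['confidence'],2)); 
            if t[0]['confidence']>.4: rs.append(ray(I[c],t[0]['location'],c=='wrist'))
    if len(rs)>1: x,e=tri(rs); print('   ',x.round(4),np.round(e,4))
cv2.imwrite('pics/all0.png',np.hstack([cv2.imread('pics/scene0.png'),cv2.imread('pics/side0.png')])[:, :])
print(monitor.state()['t'])
E
```

```text
pics
0.0 [ 5.24582285e-01 -6.00051797e-07  2.30527614e-01] [ 0.49959891  0.49959716  0.50040571 -0.50039757] 0.08560394966172317
scene {'fx': np.float64(359.061), 'fy': np.float64(359.061), 'cx': np.float64(247.738), 'cy': np.float64(195.527), 'origin': array([0.972, 0.551, 0.8  ]), 'attitude': array([0.286, 0.111, 0.365, 0.879])}
side {'fx': np.float64(359.668), 'fy': np.float64(359.668), 'cx': np.float64(252.478), 'cy': np.float64(195.937), 'origin': array([0.112, 0.51 , 0.684]), 'attitude': array([-0.321, -0.142,  0.4  ,  0.846])}
wrist {'fx': np.float64(297.319), 'fy': np.float64(297.319), 'cx': np.float64(256.489), 'cy': np.float64(194.023), 'origin': array([0.525, 0.066, 0.373]), 'attitude': array([ 0.991, -0.133,  0.   ,  0.   ])}
case scene [244.6 215.8] 0.89
case side [252.9 222.2] 0.76
case wrist [290.1 203.6] 0.74
    [ 0.5718 -0.044  -0.0063] [0.0018 0.0062 0.0064]
guide scene [241.2 184.5] 0.97
guide side [263.4 189.8] 0.81
guide wrist [298.  240.5] 0.59
    [ 0.5644 -0.0608  0.1017] [0.0037 0.0033 0.0051]
keeper scene [257.9 208.3] 0.75
keeper side [224.1 203.6] 0.68
ke
[... 259 characters left out ...]
] 0.66
disc_stud side [234.5 197. ] 0.88
    [0.5742 0.0255 0.1337] [0.0093 0.0093]
bolt_tab scene [230.1 156.2] 0.68
bolt_tab side [298.4 167. ] 0.59
    [ 0.5323 -0.1688  0.1272] [0.0038 0.0038]
bolt_nose side [253.9 195.5] 0.73
slide scene [243.1 233.9] 0.76
slide side [197.7 205.8] 0.82
slide wrist [394.7 109.6] 0.79
    [0.6592 0.0786 0.0885] [0.0042 0.0068 0.0058]
bottle scene [361.9 298.4] 0.84
bottle side [149.6 335.1] 0.81
    [0.5044 0.3544 0.0088] [0.0019 0.0019]
tickets scene [208.7 145.3] 0.64
tickets side [349.6 177.3] 0.62
    [ 0.478  -0.4007 -0.0031] [0.0007 0.0007]
pedal scene [153.5 170.3] 0.83
pedal side [294.5 152. ] 0.83
    [ 0.6996 -0.4037 -0.0081] [0.0021 0.0021]
1.8
```

```bash
python3 - <<'E'
import cv2,numpy as np
a=cv2.imread('pics/scene0.png')[120:290,150:350];b=cv2.imread('pics/side0.png')[120:290,150:350]
o=np.vstack([cv2.resize(x,None,fx=3.5,fy=3.5,interpolation=cv2.INTER_CUBIC)[:,:] for x in(a,b)])
cv2.imwrite('pics/a.png',cv2.resize(a,None,fx=3.5,fy=3.5,interpolation=3));cv2.imwrite('pics/b.png',cv2.resize(b,None,fx=3.5,fy=3.5,interpolation=3))
c=cv2.imread('pics/wrist0.png')[50:384,150:512];cv2.imwrite('pics/c.png',cv2.resize(c,None,fx=1.75,fy=1.75,interpolation=3))
E
```

```text
(no output)
```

View pics/a.png

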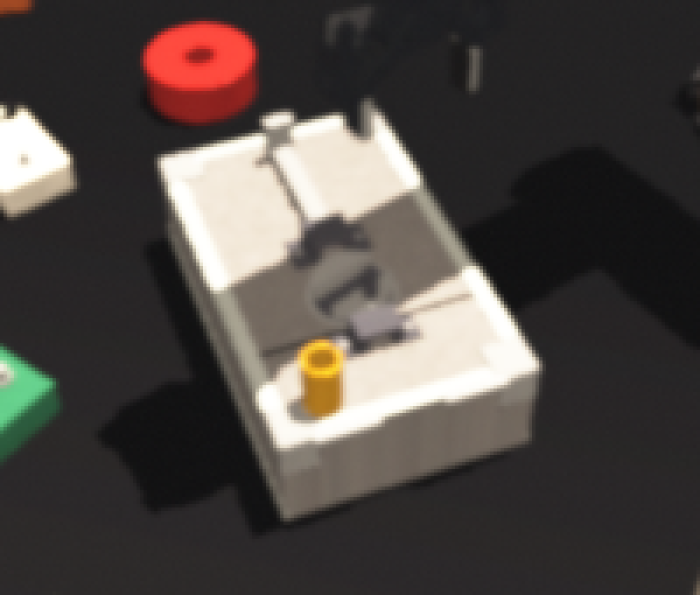

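View pics/b.png

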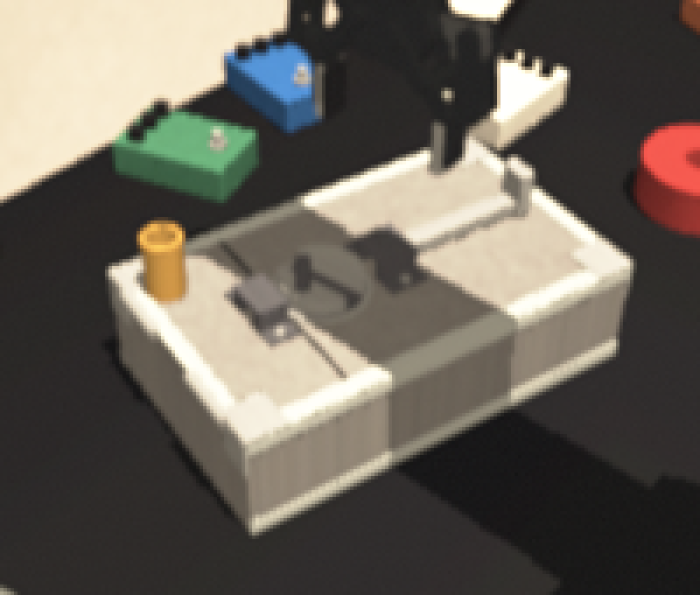

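View pics/c.png

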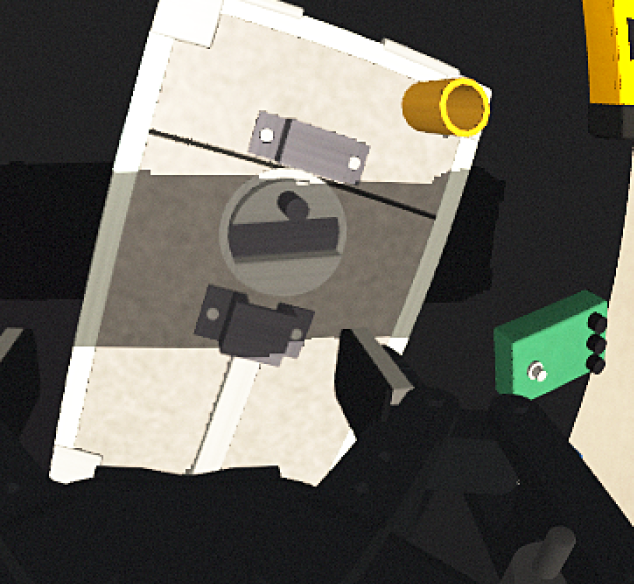

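The pictures show the case with bolt tab at the far end (scene crop ≈ (277,125)). The stud is on the keeper side of the disc, slightly towards case +y (wrist crop ≈ (292,207)), and the slot is nearly along world x (from (230,245) to (338,235)). The slide is right of the keeper. Next I fit the poses.

```bash
cat > fit.py <<'E'
from h import *
from scipy.optimize import least_squares
import pickle
def proj(im,P,fish):
    p=att(im['attitude']).T@(np.asarray(P)-np.array(im['origin'])); u,v,w=p[0],-p[1],-p[2]
    if fish:
        r=np.hypot(u,v); t=np.arctan2(r,w); k=t/r
    else: k=1/w
    return np.array([im['cx']+im['fx']*k*u, im['cy']+im['fy']*k*v])
def c2w(p,q):
    c,s=np.cos(p[2]),np.sin(p[2]); return np.array([p[0]+c*q[0]-s*q[1],p[1]+s*q[0]+c*q[1],q[2]])
def model(p,n):
    th,b=p[3],p[4]
    d={'case':(0,0,0),'guide':(-.011,0,.1095),'keeper':(.095,0,.1095),'disc_top':(.045,0,.106),
     'disc_stud':(.045+.021*np.sin(th),-.021*np.cos(th),.132),'stud_foot':(.045+.021*np.sin(th),-.021*np.cos(th),.106),
     'bolt_tab':(-.141+b,0,.130),'bolt_nose':(-.011+b,0,.099),
     'c++':(.165,.1,.09),'c+-':(.165,-.1,.09),'c-+':(-.165,.1,.09),'c--':(-.165,-.1,.09)}
    return c2w(p,d[n])
E
python3 - <<'E'
from fit import *
I={c:dict() for c in()}
import os
for c in ['scene','side','wrist']: I[c]=cams.get_image(c)
obs=[]
for n in ['guide','keeper','disc_top','disc_stud','bolt_tab']:
    for c in I:
        for t in cams.tip_of(c,n)[:1]:
            if t['confidence']>.5: obs.append((c,n,t['location']))
obs+=[('scene','c+-',(231.4,247.7)),('scene','c++',(304.3,224.3)),('scene','c--',(195.7,164.9)),
('side','c++',(221.4,245.7)),('side','c-+',(330.6,194.9)),('side','c+-',(181.4,196.6)),('wrist','c-+',(179.7,323.1)),
('wrist','disc_stud',(319.1,169.4)),('wrist','stud_foot',(314,164.3)),('wrist','disc_top',(312.3,185))]
# extra per-camera pixel shift (calibration)
ks=list(I)
def f(p): 
    sh=p[5:].reshape(3,2)*10
    return np.concatenate([proj(I[c],model(p,n),c=='wrist')+sh[ks.index(c)]-np.array(l) for c,n,l in obs]+[sh.ravel()/2])
r=least_squares(f,[.57,-.044,1.34,1.9,.008]+[0]*6,loss='soft_l1',x_scale=[.01,.01,.1,.1,.01]+[.1]*6)
print(r.x.round(4)); e=f(r.x)
for i,(c,n,l) in enumerate(obs): print(c,n,np.round(l,1),e[2*i:2*i+2].round(1))
pickle.dump(r.x,open('p.pkl','wb'))
s=monitor.state();print(s['t'],Rq(s['tool_rot']).round(3))
for n in['disc_top','disc_stud','bolt_tab','guide']:print(n,model(r.x,n).round(4))
c,S=np.cos(r.x[2]),np.sin(r.x[2]); print('slide in case',np.array([[c,S],[-S,c]])@(np.array([.6592,.0786])-r.x[:2]))
E
```

```text
[ 0.5682 -0.0417  1.3117  1.9454  0.0088  0.0499 -0.0995  0.0699  0.0427
  0.0645  0.033 ]
scene guide [242.7 184.9] [ 1.  -0.4]
wrist guide [297.5 237.9] [0.3 2.5]
scene keeper [255.8 209.2] [2.1 1.4]
side keeper [225.5 204.2] [-0.5 -0.8]
wrist keeper [331.3 135.3] [-0.1 -0.6]
scene disc_top [247.9 197.7] [3.1 1. ]
side disc_top [241.2 198.3] [ 1.1 -1. ]
wrist disc_top [317.1 185.7] [-2.3 -0.1]
scene disc_stud [257.5 195.4] [-1.2  0.6]
side disc_stud [236.8 193. ] [0.3 0.6]
wrist disc_stud [318.  167.5] [0.9 1.2]
scene bolt_tab [232.3 154. ] [-2.9 -0.6]
side bolt_tab [299.1 167.5] [-1.1 -0.1]
scene c+- [231.4 247.7] [-0.8 -0.8]
scene c++ [304.3 224.3] [-0.2 -0.5]
scene c-- [195.7 164.9] [-0.2  0.2]
side c++ [221.4 245.7] [-0.4  0.5]
side c-+ [330.6 194.9] [ 0.  -0.3]
side c+- [181.4 196.6] [0.4 0.8]
wrist c-+ [179.7 323.1] [-0.2 -0.9]
wrist disc_stud [319.1 169.4] [-0.2 -0.7]
wrist stud_foot [314.  164.3] [-0.8 -0.6]
wrist disc_top [312.3 185. ] [2.5 0.6]
2.7 [[-0.  1.  0.]
 [ 0.  0. -1.]
 [-1. -0. -0.]]
disc_top [0.5798 0.0018 0.106 ]
disc_stud [0.5773 0.0226 0.132 ]
bolt_tab [ 0.5344 -0.1695  0.13  ]
guide [ 0.5654 -0.0524  0.1095]
slide in case [ 0.13962707 -0.05709367]
```

>>> servo_tool(deltas="0 0 0 10 0 0; 0 0 0 10 0 0; 0 0 0 10 0 0; 0 0 0 10 0 0; 0 0 0 10 0 0; 0 0.0083 -0.042 0 0 0; 0 0.0083 -0.042 0 0 0; 0.05 0 0 0 0 0", claw=-1)

```text
t: 3.7
tcp_pos: [0.6053, 0.0428, 0.184]
tool_rot: [0.243, 0.667, 0.242, -0.661]
wrist_force: [0.8, -0.3, -0.5]
width: 0.0002
```

>>> servo_tool(deltas="0.025 0 0 0 0 0; 0.025 0 0 0 0 0; 0.0165 0 0 0 0 0; 0 0 0 0 0 0; 0 0 0.005 0 0 0; 0 0 0.005 0 0 0; 0 0 0 0 0 0; 0 0 0 0 0 0")

```text
t: 4.7
tcp_pos: [0.5925, 0.0348, 0.1153]
tool_rot: [0.242, 0.665, 0.242, -0.664]
wrist_force: [0.0, -0.3, -0.6]
width: -0.0
```

```bash
python3 - <<'E'
from h import *
s=monitor.state();print(s['t'],s['tcp_pos'],Rq(s['tool_rot']).round(3),s['wrist_force'])
im=cams.get_image('wrist');save(im,'w1.png');c=im['color'][40:340,130:480,::-1]
cv2.imwrite('pics/w1c.png',cv2.resize(c,None,fx=2,fy=2,interpolation=3))
E
```

```text
4.7 [0.59251872 0.03477178 0.11526883] [[ 0.001  0.643 -0.766]
 [ 0.    -0.766 -0.643]
 [-1.     0.    -0.001]] [ 0.01559012 -0.34854584 -0.64313027]
```

View pics/w1c.png

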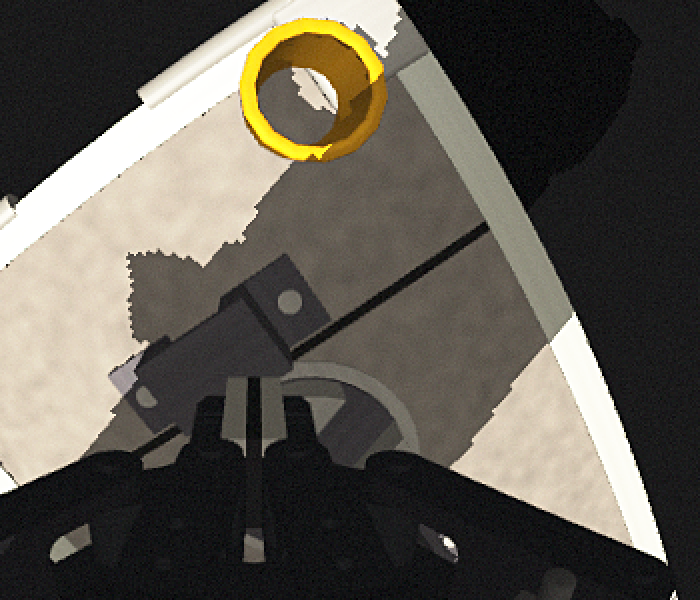

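>>> servo_tool(deltas="0 0 0.0025 0 0 0; 0 -0.0022 0.0043 0 0 0; 0 -0.0012 0.0053 0 0 0; 0 0.0002 0.0055 0 0 0; 0 0.0012 0.0042 0 0 0; 0 0 0 0 0 0; 0 0 0 0 0 0; 0 0 0 0 0 0")

```text
t: 5.75
tcp_pos: [0.5743, 0.0221, 0.1148]
tool_rot: [-0.242, -0.664, -0.242, 0.665]
wrist_force: [1.0, 0.7, -0.3]
width: 0.0003
```

```bash
python3 - <<'E'
from fit import *
s=monitor.state();print(s['t'],s['tcp_pos'],s['wrist_force'])
p=pickle.load(open('p.pkl','rb'))
for c in ['scene','side','wrist']:
    im=cams.get_image(c);save(im,c+'2.png')
    for t in cams.tip_of(c,'disc_stud')[:1]:
        print(c,t['confidence'],np.round(t['location'],1),atz(ray(im,np.array(t['location'])-p[5+2*['scene','side','wrist'].index(c):][:2]*-10,c=='wrist'),.132).round(4))
a=cv2.imread('pics/scene2.png')[150:250,190:310];b=cv2.imread('pics/side2.png')[150:250,190:310]
cv2.imwrite('pics/d.png',np.vstack([cv2.resize(x,(720,600),interpolation=3)[:, :] for x in(a,b)])[::2,::1] if 0 else np.hstack([cv2.resize(x,(400,333),interpolation=3) for x in(a,b)]))
E
```

```text
5.75 [0.57434137 0.02214238 0.11480281] [ 1.04056321  0.71917181 -0.30591753]
scene 0.56 [258.7 187.7] [ 0.547  -0.0031  0.132 ]
side 0.57 [242.6 197.4] [0.5533 0.0243 0.132 ]
```

View pics/d.png

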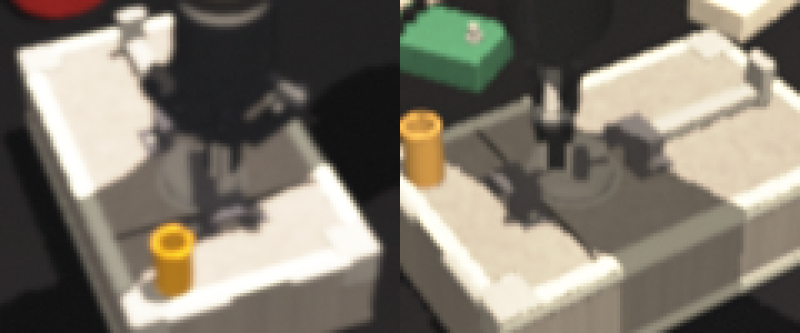

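>>> servo_tool(deltas="0 0.0023 0.0042 0 0 0; 0 0 0 0 0 0; 0 0 0 0 0 0; 0 0 -0.015 0 0 0; -0.05 0 0 0 0 0; -0.06 0 0 -10 0 0; 0 0 0 -10 0 0; 0 0 0 -10 0 0")

```text
t: 7.05
tcp_pos: [0.5852, 0.0278, 0.2257]
tool_rot: [0.408, 0.578, 0.407, -0.578]
wrist_force: [0.3, -0.1, -0.1]
width: 0.0001
```

>>> servo_tool(deltas="0 0 0 -5.2 0 0; 0 0 0.05 0 0 0; 0 0 0.05 0 0 0; 0 0 0 0 0 0; 0 0 0 0 0 0; 0 0 0 0 0 0; 0 0 0 0 0 0; 0 0 0 0 0 0")

```text
t: 8.05
tcp_pos: [0.5587, -0.0685, 0.2247]
tool_rot: [-0.432, -0.56, -0.432, 0.56]
wrist_force: [-0.1, 0.2, -0.2]
width: -0.0003
```

```bash
python3 - <<'E'
from fit import *
s=monitor.state();print(s['t'],s['tcp_pos'],Rq(s['tool_rot']).round(3))
p=pickle.load(open('p.pkl','rb'))
im=cams.get_image('wrist');save(im,'w3.png')
q=p.copy();q[3]=np.pi
for n in ['disc_top','disc_stud','stud_foot','guide','keeper']: print(n,proj(im,model(q,n),1).round(1),[ (np.round(t['location'],1),round(t['confidence'],2)) for t in (cams.tip_of('wrist',n)[:1] if n!='stud_foot' else [])])
x,y=proj(im,model(q,'disc_top'),1).astype(int); print(x,y)
c=im['color'][y-75:y+75,x-100:x+100,::-1]
cv2.imwrite('pics/w3c.png',cv2.resize(c,None,fx=4,fy=4,interpolation=3))
E
```

```text
8.05 [ 0.55873266 -0.06852002  0.22472443] [[-0.     0.967 -0.254]
 [-0.    -0.254 -0.967]
 [-1.    -0.     0.   ]]
disc_top [258.6 107.1] [(array([262.7, 112.1]), 0.86)]
disc_stud [232.1 106.4] [(array([229.3, 105.4]), 0.95)]
stud_foot [234.5 107.2] []
guide [258.5 170.9] [(array([258.4, 171.7]), 0.87)]
keeper [258.8  50.4] [(array([260. ,  50.6]), 0.84)]
258 107
```

View pics/w3c.png

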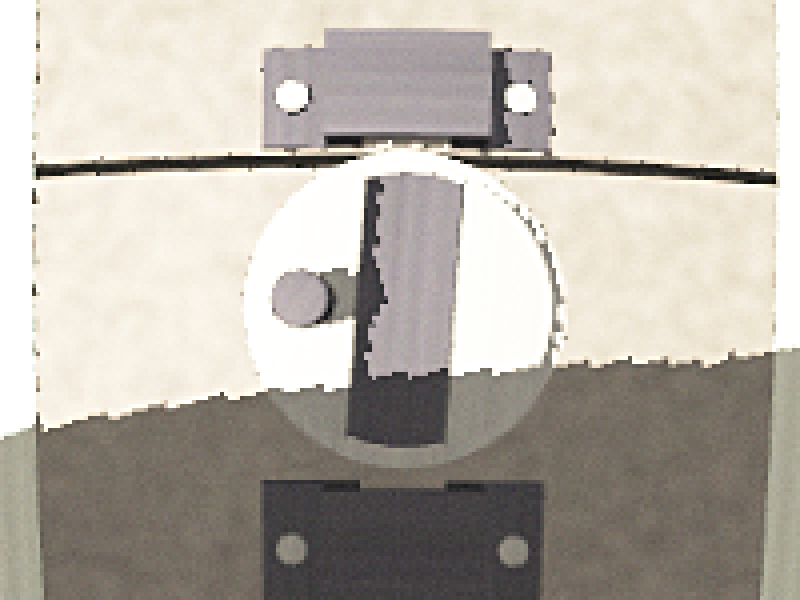

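The slot now lies 4° clockwise of the bolt line: its edges in the crop run (366,178)–(347,435) and (462,182)–(443,440). That is about 0.07 rad short, inside the tolerance, so I move behind the tab.

>>> servo_tool(deltas="0 0.0024 0.047 0 0 0; 0 0 0.045 0 0 0; 0 0 0.045 0 0 0; 0 0 0 0 0 0; 0.05 0 0 0 0 0; 0.05 0 0 0 0 0; 0.02 0 0 0 0 0; 0 0 0 0 0 0")

```text
t: 9.3
tcp_pos: [0.5249, -0.201, 0.1031]
tool_rot: [-0.431, -0.559, -0.433, 0.561]
wrist_force: [-0.5, -0.4, 0.1]
width: 0.0002
```

```bash
python3 - <<'E'
from fit import *
s=monitor.state();print(s['t'],s['tcp_pos'],s['wrist_force'])
p=pickle.load(open('p.pkl','rb'))
im=cams.get_image('side');save(im,'s4.png')
print([proj(im,model(p,n),0) for n in['bolt_tab']],cams.tip_of('side','bolt_tab')[:1])
cv2.imwrite('pics/s4c.png',cv2.resize(im['color'][120:260,190:370,::-1],None,fx=4,fy=4,interpolation=3))
E
```

```text
9.3 [ 0.52487809 -0.20095456  0.10311216] [-0.45392195 -0.3615538   0.10337125]
[array([297.26573442, 166.95820607])] [{'location': [300.4, 166.5], 'confidence': 0.78}]
```

View pics/s4c.png

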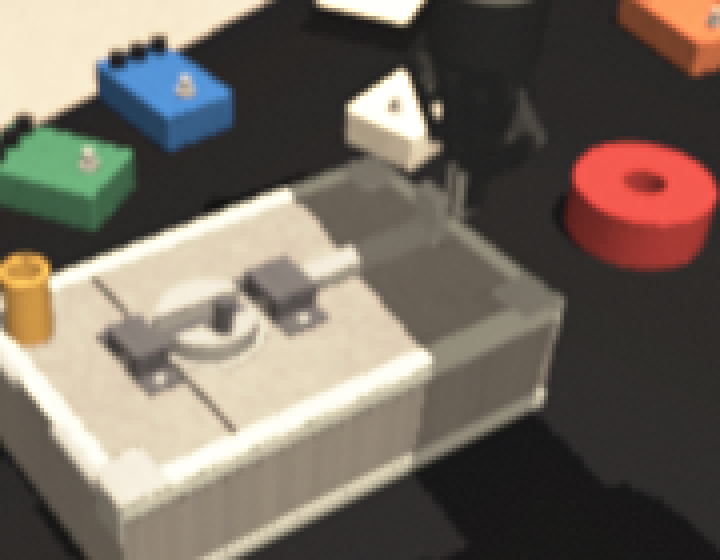

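>>> servo_tool(deltas="0 0 -0.01 0 0 0; 0 0 -0.01 0 0 0; 0 0 -0.01 0 0 0; 0 0 -0.01 0 0 0; 0 0 -0.01 0 0 0; 0 0 -0.005 0 0 0; 0 0 0 0 0 0; 0 0 0 0 0 0")

```text
t: 10.4
tcp_pos: [0.5397, -0.1488, 0.1045]
tool_rot: [-0.431, -0.56, -0.432, 0.56]
wrist_force: [-0.0, -0.3, -0.7]
width: 0.0
```

>>> servo_tool(deltas="0 0 -0.01 0 0 0; 0 0 -0.01 0 0 0; 0 0 -0.01 0 0 0; 0 0 -0.01 0 0 0; 0 0 -0.01 0 0 0; 0 0 -0.007 0 0 0; 0 0 0 0 0 0; 0 0 0 0 0 0")

```text
t: 11.4
tcp_pos: [0.5546, -0.0937, 0.105]
tool_rot: [0.431, 0.56, 0.432, -0.56]
wrist_force: [-0.2, 0.4, -0.0]
width: 0.0002
```

```bash
python3 - <<'E'
from fit import *
s=monitor.state();print(s['t'],s['tcp_pos'],s['wrist_force'])
im=cams.get_image('side');save(im,'s5.png')
cv2.imwrite('pics/s5c.png',cv2.resize(im['color'][140:240,190:320,::-1],None,fx=5,fy=5,interpolation=3))
E
```

```text
11.4 [ 0.55462101 -0.09371829  0.10497979] [-0.17564699  0.4057959  -0.04794271]
```

View pics/s5c.png

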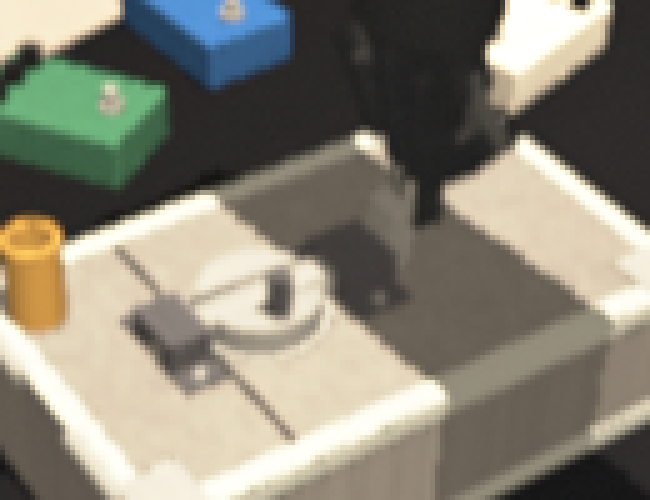

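>>> servo_tool(deltas="0 0 -0.002 0 0 0; 0 0 -0.002 0 0 0; 0 0 -0.0015 0 0 0; 0 0 -0.0015 0 0 0; 0 0 0 0 0 0; 0 0 0 0 0 0; 0 0 0 0 0 0; 0 0 0 0 0 0")

```text
t: 12.45
tcp_pos: [0.5552, -0.0912, 0.105]
tool_rot: [-0.433, -0.559, -0.429, 0.563]
wrist_force: [-4.1, -15.6, 2.4]
width: 0.0004
```

Force rose to 16 N against the stop at case x ≈ -0.051 (predicted -0.050). I back off and check.

>>> servo_tool(deltas="0 0 0.01 0 0 0; 0 0 0.01 0 0 0; -0.05 0 0 0 0 0; -0.06 0 0 0 0 0; 0 0 0 0 0 0; 0 0 0 0 0 0; 0 0 0 0 0 0; 0 0 0 0 0 0")

```text
t: 13.45
tcp_pos: [0.5506, -0.1064, 0.2134]
tool_rot: [-0.431, -0.56, -0.432, 0.561]
wrist_force: [0.0, 0.6, -1.0]
width: -0.0003
```

```bash
python3 - <<'E'
from fit import *
s=monitor.state();print(s['t'],s['tcp_pos'],s['wrist_force'])
p=pickle.load(open('p.pkl','rb'))
im=cams.get_image('wrist');save(im,'w6.png')
q=p.copy();q[3]=np.pi;q[4]=.108
for n in['disc_top','disc_stud','bolt_tab','guide','keeper']:print(n,proj(im,model(q,n),1).round(1),[(np.round(t['location'],1),round(t['confidence'],2)) for t in cams.tip_of('wrist',n)[:1]])
x,y=proj(im,model(q,'guide'),1).astype(int)
cv2.imwrite('pics/w6c.png',cv2.resize(im['color'][max(0,y-140):y+60,x-130:x+130,::-1],None,fx=3,fy=3,interpolation=3)[:600])
print(x,y)
E
```

```text
13.45 [ 0.5505698 -0.106362   0.2134049] [ 0.03699112  0.56577583 -0.97137658]
disc_top [256.8  61.4] [(array([258.7,  64.9]), 0.69)]
disc_stud [228.6  55.7] [(array([227. ,  53.3]), 0.8)]
bolt_tab [256.7 157.3] [(array([256.2, 156.9]), 0.79)]
guide [256.7 127.5] [(array([259.4, 130.5]), 0.6)]
keeper [256.9   5.1] [(array([257.6,   8.2]), 0.64)]
256 127
```

View pics/w6c.png

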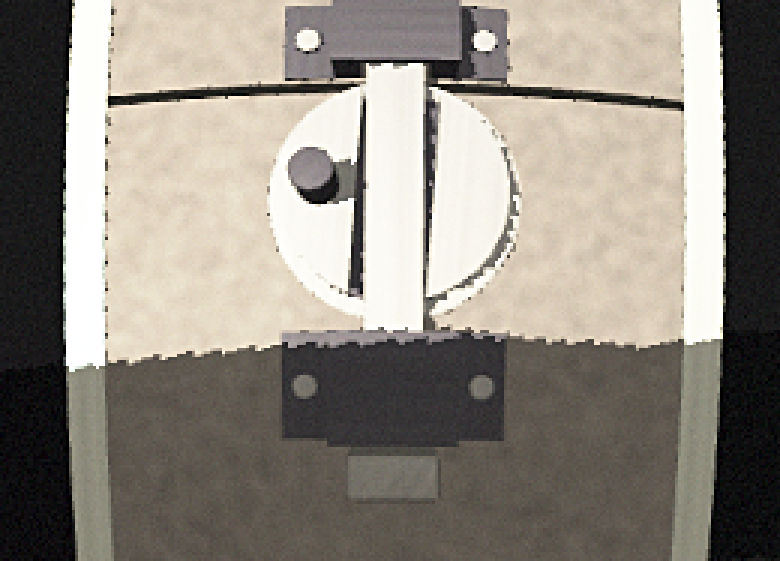

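```bash
python3 -c "
from rig import ticket
print(ticket.close_job())"
```

```text
the job is handed in; nothing more can be done
None
```

The case lid is locked and the job is handed in, at about 13.8 s on the robot's clock. I turned the disc about 1.1 rad anticlockwise by its stud, with the fingers shut. I then pushed the bolt by its tab through the slot until it stopped, and lifted clear. I have not had a verdict; `close_job()` reports none.

- **Bolt home:** the push force rose to about 16 N at the stop, about 1 mm short of the position I predicted for fully home. In the last wrist picture the tab was within 0.6 px of its fully home position and the nose was in the keeper.
- **Slot angle:** it was about 4° (0.07 rad) out of line before the bolt went in. It looked about 3–4° in the last picture, inside the 0.15 rad limit.
- **Robot clear:** it stood at z = 0.213 m. The wrist force was about 1 N, close to the reading noise.
- **Other things:** my path did not touch the slide, bottle, tickets or pedal. I did not measure their positions again at the end.
- **Disagreements:** the camera readings differed from my fitted model by 2–5 px in places. The stud's position from the scene and side cameras during the push was unusable because I applied a correction with the wrong sign, so I checked the disc from the wrist camera instead.

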